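# Hang the screwdriver on the balancer arm

## Robot

A 7-joint arm with a two-finger parallel gripper is mounted at the origin on the work surface. World frame = base frame: x ahead of the robot, y to its left, z up, the work surface at z = 0. Lengths are in m, angles in rad, forces in N, time in s.
With the tool pointing down it reaches from about 0.35 to 0.9 m from the base axis. Payload 8.1 kg.
Tool frame: the origin (TCP) lies midway between the tips of the shut fingers; the grasp point (between the pads) lies arm.grasp_offset behind it (arm.grasp_offset is the distance from the TCP to the grasp point, in m); z points along the fingers, y is the line along which they close (so a half turn about z gives the same grasp; the last joint's range is limited). The gripper opens to 92 mm and grips with 3 to 60 N. Pads are 19 mm wide; open, the fingers measure 130 mm over their backs; the gripper's body (75 mm by 190 mm) begins 47 mm behind the grasp point.
Start: joints at [-1.252, 0.434, 0.025, 1.573, -0.012, 1.134, -0.075], TCP at [0.256, 0.57, 0.227] pointing down, gripper open.
Joint ranges: [-2.62, 2.62], [-0.44, 2.09], [-1.27, 1.32], [0.08, 2.57], [-1.32, 4.46], [0.12, 2], [-2.74, 2.74]. Speed limits (rad/s): [2.22, 2.22, 3.01, 3.01, 3.14, 3.14, 3.14].

## Interface

Orientations are given as a rotation vector (axis times angle).
In Python, from cell import observe, imaging, arm gives the robot as it stands.
- The arm moves only by the tool apply_moves, never from a script. Its argument "commands" is a list of rows, each a list of 5 numbers: the opening in per cent of the stroke, from 0 (shut) to 100 (fully open), then the shift along the world's x, y, z in units of 0.06 m (1.0 is 0.06 m), then the turn about the world's z in units of 0.5 rad (1.0 is 0.5 rad). A call has 1 to 12 rows; each row shifts and turns the commanded pose from where the row before left it; what a row does not reach is not made up. A row lasts 1/8 s, in which the tool goes at most 62.5 mm and 10.7 degrees, less where a joint would pass 70% of its speed; a pose out of reach is approached as far as the arm can. A call with a number of a shift or a turn outside -1 to 1 is refused whole. A call with a gripper value outside its range is refused whole. The fingers move at their own pace and stop on an object; "newtons" is the grip in N (left out, the last holds). Time passes only in rows, so rows that do not move let the fingers close. It gives the time, the measured TCP pose, the force, the opening and the grip force at its end, in the units of the state.
- observe(): the state, without advancing time (a new reading comes with each control period).
- imaging.get_image(name): name is "scene" or "top"; returns (picture, depth): 384x512x3 uint8, red, green, blue; 384x512 float32, m along the optical axis (not along the pixel's ray), 0 where there is no reading.
- imaging.camera_params(name): a dict with "camera_matrix" (3x3 intrinsics, pixels), "dist" ([k1, k2, p1, p2, k3] as OpenCV has them; the pictures are not rectified), "origin" and "rotation" of the camera in the world. Camera axes: x right, y up, looking along -z (the intrinsics and any distortion apply to the point x, -y, -z); pixel columns grow to the right and rows downward; lengths in m; the calibration is good to about 2 mm. A picture is of the moment at which its call begins. camera_params takes no time and is no camera call.
- arm.sign_off(): hands the job in; it is judged then, once.
The state is a dict: "clock": time; "joints": joint angles; "dq": joint speeds; "joint_efforts": joint torques, N m; "position": TCP position; "ee_rot": TCP orientation; "force": force on the tool from outside, world axes, zero at the start; "ft_torque": the same for the moment, N m; "width": opening from 0.0 (shut) to 1.0 (fully open); "gripper_force": force on a finger pad.
Only numpy, scipy, OpenCV 4.12 (cv2) and the standard library are available. Lean on these libraries where they do the work, as an engineer would, in place of code of your own. Each camera call takes 0.05 s, during which the arm holds its last target. There are 200 camera calls.

## Task

Take the electric screwdriver out of its bench stand and hang it by its collar in the fork of the spring-balanced arm. Lower it slowly, a couple of centimetres a second and without forcing, following the arm as it sinks, keep hold until the arm carries the whole weight and has settled, and only then let go, so that the arm neither drops nor springs up. Leave the other things on the bench alone.

Things in the scene. Friction and masses are not known exactly. Their poses are not given: they have to be found in the camera images.
- driver: the screwdriver: cordless, in-line, upright, round, 172 mm long, weight not known beforehand (325 to 800 g). Origin: centre of its lower end; z runs up along it. From the bottom: steel chuck 24 mm across (0-30 mm), blue body 36 mm across (to 98 mm), dark neck 24 mm across (98-130 mm), aluminium hanging collar 54 mm across (130-136 mm), orange grip knob 30 mm across (136-172 mm)
- driver_collar (a point): centre of the underside of the screwdriver's hanging collar, 130 mm above its lower end; the collar is 54 mm across and 6 mm thick
- driver_knob (a point): point on the screwdriver's axis, 30 mm above the collar's underside and 12 mm below the knob's top: the height to grip the knob at, from above (fingertips then clear the collar)
- driver_stand: black round bench stand, fixed, 80 mm across at the foot, 70 mm tall; the screwdriver stands in it with its end 8 mm above the table, in a bore 44 mm wide at the mouth. Origin: centre of its underside
- balancer: the balancer: fixed stand with a round 150 mm foot and an aluminium post 267 mm tall, carrying a yellow spring-balanced parallelogram arm with a steel fork at its end. Origin: centre of its foot, under the post; its -x axis points along the arm to the fork, about 290 mm away. Near the fork nothing of it stands higher than the red lips while the arm is up
- fork_seat (a point): centre of the fork's seat, on the upper face of its two prongs, 260 mm above the table while the arm is up; it stays level as the arm sinks. Its x axis points back to the post: a neck enters moving along +x. Slot 30 mm wide; prongs 18 mm wide, 8 mm thick, ending 36 mm before this point. The grey head block begins 63 mm behind it, up to 6 mm above. Polished, slippery
- fork_mouth (a point): top of the two red rounded lips at the mouth end of the seat, in the middle between them, 7 mm above the seat and 29 mm before its centre. A third lip, as high, is at the back. They keep the collar from sliding off, with about 2.5 mm of play fore and aft: bring the collar in above the lips with the neck in the slot, then lower it between them
- post_hinge (a point): hinge of the arm on the post. The arm's links are 200 mm long and slope up to the fork by 0.22 rad when unloaded, so the fork's seat moves on an arc of 200 mm radius as it sinks: 44 mm down and 5 mm away from the post up to 0.22 rad, then farther down and back towards the post (by 13 mm at the lower stop)
- balance_arm (a joint): angle the arm has sunk, rad: 0 unloaded at its upper stop, 0.58 at the lower stop (114 mm lower). It starts to sink at about 1.4 N on the fork, then 1 mm per 0.06 N, lightly damped: a load let go too high drops, one pressed too low springs up. With the screwdriver it settles between 0.12 and 0.55 rad depending on its weight. Must never go faster than 0.25 rad/s (50 mm/s at the fork)
- screw_jar: clear plastic screw jar with a blue lid, 52 mm across, 65 mm tall; bystander, loose, leave it alone. Origin: centre of its underside
- green_board: green circuit board, 110 x 75 mm, up to 15 mm tall, lying near the place below the fork; it is the work piece; bystander, loose, leave it alone. Origin: centre of its underside
- red_board: red circuit board, 110 x 75 mm, up to 15 mm tall; bystander, loose, leave it alone. Origin: centre of its underside
- glue_gun: white hot-glue gun lying on its side, about 200 x 120 mm, 36 mm tall; bystander, loose, leave it alone. Origin: centre of its underside
- multimeter: yellow multimeter lying face up, 150 x 75 x 46 mm; bystander, loose, leave it alone. Origin: centre of its underside
- carton: small open cardboard carton with spare boards in it, 140 x 180 mm, 60 mm tall, flap to 90 mm; bystander, loose, leave it alone. Origin: centre of its underside
- calculator: white pocket calculator, 140 x 85 x 14 mm; bystander, loose, leave it alone. Origin: centre of its underside

How it is judged:
By the outcome, as a careful person would: the job done as asked, in the order asked, and still so for the second after the job is handed in, with the robot touching nothing.
It also fails if it takes over 64 s, if anything falls off the work surface, if the arm or the gripper's body presses on something with over 40 N, if the wrist force passes 120 N, or if a joint passes its speed limit or range.

## Working session

There is one attempt and no reset: what is moved stays moved. The work goes in short steps, Python scripts to look and compute and a tool call to move; the robot and the scene stay as the last step left them, time stands still between calls to the robot, and variables do not carry over. Pictures are saved under pics/ and viewed, at most 10 in all, crops included, and the job is handed in when it is done.

Besides the shell and the picture viewer there is one more tool, called after ">>>" as name(argument=value, ...), one argument or row to a line, values as JSON. apply_moves: Moves the arm, as the interface text tells. Its arguments: {"type":"object","properties":{"commands":{"type":"array"},"newtons":{"type":"number"}},"required":["commands"]}

```bash
mkdir -p pics; cat > h.py <<'E'
import numpy as np, cv2
from cell import observe, imaging, arm
def grab(n, fn=None):
    im,d=imaging.get_image(n)
    np.savez(f'{n}.npz',im=im,d=d)
    if fn: cv2.imwrite(f'pics/{fn}.png',im[:,:,::-1])
    return im,d
def load(n):
    z=np.load(f'{n}.npz'); return z['im'],z['d']
def rays(n,uv):
    c=imaging.camera_params(n)
    p=cv2.undistortPoints(np.float64(uv).reshape(-1,1,2),np.array(c['camera_matrix'],float),np.array(c['dist'],float)).reshape(-1,2)
    v=np.c_[p[:,0],-p[:,1],-np.ones(len(p))]@np.array(c['rotation']).T
    return np.array(c['origin'],float),v
def plane(n,uv,z):
    o,v=rays(n,uv); return o+v*((z-o[2])/v[:,2])[:,None]
def cloud(n,d,mask=None):
    m=(d>0) if mask is None else (mask&(d>0))
    r,c=np.nonzero(m); o,v=rays(n,np.c_[c,r]); return o+v*d[r,c][:,None],np.c_[c,r]
E
python3 - <<'E'
from h import *
print(observe()['position'],observe()['ee_rot'],arm.grasp_offset)
for n in('scene','top'):
    grab(n,n+'0'); c=imaging.camera_params(n); print(n,c)
E
```

```text
[0.25575123 0.56971648 0.22594675] [-6.57818441e-01 -3.07176843e+00  2.44513432e-03] 0.0188
scene {'camera_matrix': array([[398.5040748 ,   0.        , 255.04473584],
       [  0.        , 398.5040748 , 192.5145191 ],
       [  0.        ,   0.        ,   1.        ]]), 'dist': array([0.0450844, 0.       , 0.       , 0.       , 0.       ]), 'origin': array([ 1.34811737, -0.25231219,  1.19047611]), 'rotation': array([0.57471382, 0.43475262, 1.18968319])}
top {'camera_matrix': array([[367.5909497 ,   0.        , 257.21592854],
       [  0.        , 367.5909497 , 192.45020255],
       [  0.        ,   0.        ,   1.        ]]), 'dist': array([0.00916953, 0.        , 0.        , 0.        , 0.        ]), 'origin': array([ 0.28263166, -0.01725148,  1.43469413]), 'rotation': array([ 0.17392626, -0.17361645, -1.52070271])}
```

View pics/scene0.png

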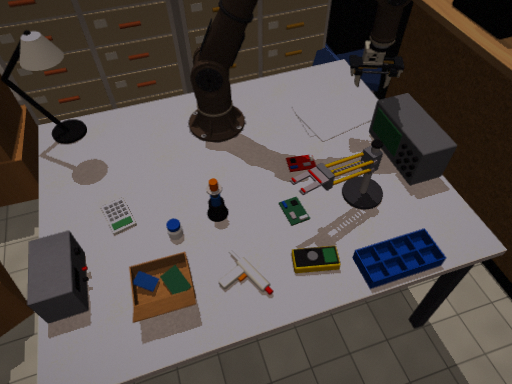

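View pics/top0.png

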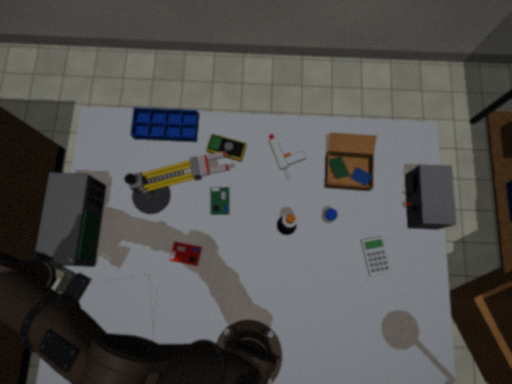

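The scene view shows the driver at about (215,190), its stand at (217,210) and the fork around (315,178), with the post at (365,180). In the top view the knob is at (290,217), the red lips at about (222,163) and the post cap at (131,179).

```bash
sed -i "s/np.array(c\['rotation'\]).T/cv2.Rodrigues(np.array(c['rotation'],float))[0].T/" h.py
python3 - <<'E'
from h import *
ims={}
for n in('scene','top'):
    im,d=load(n); h=cv2.cvtColor(im,cv2.COLOR_RGB2HSV)
    ims[n]=im
    H,S,V=[h[:,:,i].astype(int) for i in range(3)]
    P=np.full(d.shape+(3,),np.nan); p,uv=cloud(n,d); P[uv[:,1],uv[:,0]]=p
    for name,m in(('orange',(H>=5)&(H<=17)&(S>170)&(V>100)),('red',((H<6)|(H>172))&(S>110)&(V>80)),('yellow',(H>18)&(H<32)&(S>130)&(V>80))):
        k,l,st,ce=cv2.connectedComponentsWithStats(m.astype(np.uint8))
        for i in range(1,k):
            if st[i,4]>=6:
                q=P[l==i]; q=q[~np.isnan(q[:,0])]
                q=q.astype(float)
                if len(q)>3 and q[:,0].min()>.1 : print(n,name,st[i],ce[i].round(1),np.median(q,0).round(3),'z',np.percentile(q[:,2],[5,95]).round(3))
    q,uv=cloud(n,d); s=(q[:,2]>.03)&(q[:,2]<.4)
a=cv2.resize(ims['top'][140:240,110:310],None,fx=4,fy=4,interpolation=cv2.INTER_CUBIC)
b=cv2.resize(ims['scene'][130:225,190:390],None,fx=4,fy=4,interpolation=cv2.INTER_CUBIC)[:200*4]
cv2.imwrite('pics/a.png',a[:,:,::-1]);cv2.imwrite('pics/b.png',b[:,:,::-1])
E
```

```text
scene orange [209 178   8   7  43] [212.4 181.3] [ 0.481 -0.128  0.181] z [0.177 0.184]
scene orange [179 260  13  26 106] [185.9 272.7] [ 0.687 -0.289  0.007] z [0.002 0.064]
scene orange [153 273  10   5  21] [157.7 274.9] [ 0.661 -0.379  0.007] z [0.003 0.008]
scene orange [238 273   9   7  32] [242.1 276.2] [ 0.765 -0.121  0.02 ] z [0.016 0.024]
scene orange [ 134  279   61   42 1170] [161.1 302.1] [ 0.793 -0.381  0.071] z [0.003 0.09 ]
scene red [294 155  16   5  38] [303.7 156.6] [0.329 0.283 0.007] z [0.001 0.011]
scene red [297 158   4   4   6] [298.8 159.7] [0.335 0.256 0.004] z [0.001 0.007]
scene red [313 160   3   5   7] [314.1 162.4] [0.376 0.306 0.008] z [0.005 0.011]
scene red [308 169  14  14  52] [314.3 175.7] [0.638 0.162 0.267] z [0.26 0.27]
scene red [291 177   5   5  13] [293.1 179.2] [0.628 0.095 0.267] z [0.001 0.27 ]
scene red [301 188   5   4  13] [302.8 189.5] [0.676 0.107 0.267] z [0.264 0.271]
scene red [ 82 266   5   4  14] [ 84.1 267.9] [ 0.581 -0.593  0.046] z [0.039 0.048]
scene red [265 286   8   9  40] [268.4 289.7] [ 0.838 -0.058  0.027] z [0.004 0.
[... 890 characters left out ...]
.  136.2] [ 0.838 -0.056  0.027] z [0.02  0.032]
top red [223 151   3   5  11] [224.  153.3] [0.676 0.105 0.266] z [0.263 0.27 ]
top red [205 156   4  17  36] [206.6 163.9] [0.636 0.16  0.266] z [0.263 0.27 ]
top red [226 165   2   4   7] [226.4 166.7] [0.629 0.095 0.268] z [0.264 0.269]
top red [171 254  12   9  46] [176.2 258.7] [0.332 0.289 0.005] z [0.001 0.01 ]
top yellow [207 149   9   4  15] [211.4 150.9] [0.762 0.179 0.035] z [0.025 0.037]
top yellow [232 157  10   3  18] [237.3 157.8] [0.738 0.075 0.034] z [0.029 0.039]
top yellow [142 161  49  18 312] [167.  169.7] [0.625 0.304 0.216] z [0.082 0.252]
top yellow [144 173  50  18 322] [168.2 181.5] [0.583 0.296 0.221] z [0.182 0.253]
```

View pics/a.png

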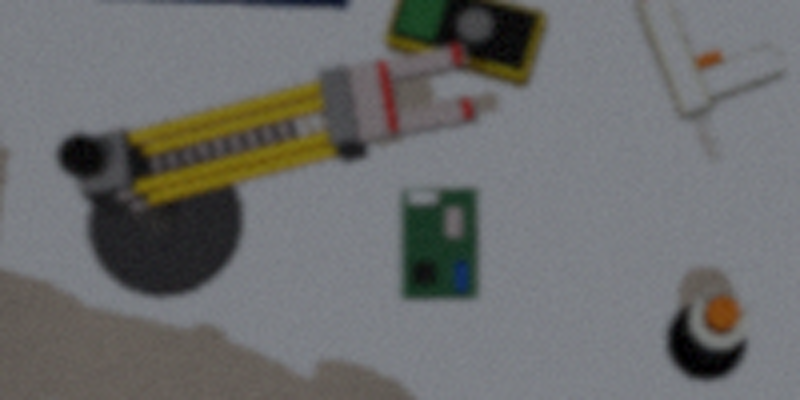

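View pics/b.png

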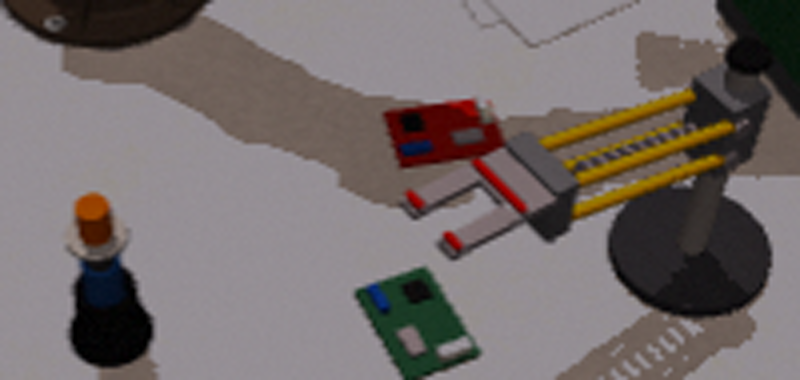

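Both crops show the fork with its two front lips, at (457,55) and (470,108) in the top crop, and the back lip at (388,97). The knob is at (722,313). Next I refine these positions.

```bash
python3 - <<'E'
from h import *
def comps(n,lo,hi,roi):
    im,d=load(n); h=cv2.cvtColor(im,cv2.COLOR_RGB2HSV); H,S,V=[h[:,:,i].astype(int) for i in range(3)]
    return im,d,H,S,V
box={'top':[(221,148,228,158),(223,163,230,170),(202,154,211,175)],'scene':[(299,186,307,193),(289,175,297,183),(307,167,323,185)]}
for n in box:
    im,d,H,S,V=comps(n,0,0,0)
    w=np.clip(im[:,:,0].astype(float)-im[:,:,1:].max(2)-25,0,None)
    L=[]
    for x0,y0,x1,y1 in box[n]:
        yy,xx=np.mgrid[y0:y1,x0:x1]; ww=w[y0:y1,x0:x1]; uv=[(xx*ww).sum()/ww.sum(),(yy*ww).sum()/ww.sum()]
        L.append(plane(n,[uv],.265)[0][:2])
    L=np.array(L); m=(L[0]+L[1])/2; ax=L[2]-m; t=L[0]-L[1]
    print(n,L.round(4).tolist(),'mid',m.round(4),'len',np.linalg.norm(ax).round(4),np.linalg.norm(t).round(4),'ang',np.degrees(np.arctan2(ax[1],ax[0])),np.degrees(np.arctan2(t[0],-t[1])))
    p,uv=cloud(n,d)
    near=(abs(p[:,0]-.483)<.05)&(abs(p[:,1]+.128)<.05)
    o=(H>=3)&(H<=20)&(S>120); om=o[uv[:,1],uv[:,0]]
    for nm,s in(('knobtop',near&om&(p[:,2]>.176)),('collar',near&~om&(p[:,2]>.136)&(p[:,2]<.153))):
        q=p[s]; u=uv[s]; (cx,cy),r=cv2.minEnclosingCircle(q[:,:2].astype(np.float32)); print(n,nm,len(q),q.mean(0).round(4),'mec',round(cx,4),round(cy,4),round(r,4))
        z=.18 if nm=='knobtop' else .144
        pp=plane(n,u,z); (cx,cy),r=cv2.minEnclosingCircle(pp[:,:2].astype(np.float32)); print('   plane',pp.mean(0).round(4),round(cx,4),round(cy,4),round(r,4))
E
```

```text
top [[0.6776, 0.1061], [0.6303, 0.0948], [0.6375, 0.1609]] mid [0.6539 0.1005] len 0.0626 0.0487 ang 105.2325388483648 103.49156826070384
top knobtop 48 [ 0.4819 -0.1285  0.1803] mec 0.4818 -0.1285 0.0144
   plane [ 0.482  -0.1285  0.18  ] 0.4815 -0.1282 0.0144
top collar 112 [ 0.4798 -0.1288  0.144 ] mec 0.4824 -0.1299 0.0268
   plane [ 0.4798 -0.1288  0.144 ] 0.482 -0.1293 0.027
scene [[0.6754, 0.1079], [0.6283, 0.0961], [0.6325, 0.1626]] mid [0.6518 0.102 ] len 0.0636 0.0485 ang 107.69690541081948 104.01518494159409
scene knobtop 50 [ 0.4835 -0.1279  0.1807] mec 0.4826 -0.127 0.0155
   plane [ 0.4829 -0.1278  0.18  ] 0.4827 -0.1256 0.0167
scene collar 90 [ 0.4905 -0.1277  0.1447] mec 0.4827 -0.1271 0.0277
   plane [ 0.4899 -0.1277  0.144 ] 0.4834 -0.1273 0.0279
```

```bash
python3 - <<'E'
from h import *
im,d=load('top'); h=cv2.cvtColor(im,cv2.COLOR_RGB2HSV); H,S,V=[h[:,:,i].astype(int) for i in range(3)]
print('cap',plane('top',[(131,179)],.275))
for n in('top','scene'):
    im,d=load(n); h=cv2.cvtColor(im,cv2.COLOR_RGB2HSV); H,S,V=[h[:,:,i].astype(int) for i in range(3)]
    p,uv=cloud(n,d,(H>18)&(H<32)&(S>110)&(V>70))
    s=(p[:,2]>.19)&(p[:,2]<.265)&(p[:,1]>.18)&(p[:,1]<.42); p=p[s]
    u0=np.array([-.25,.968]);tt=p[:,:2]@np.array([.968,.25])
    for k in(0,1):
        q=p[(tt>np.median(tt))==k]; v=cv2.fitLine(q[:,:2].astype(np.float32),cv2.DIST_HUBER,0,.01,.01).ravel(); print(n,len(q),np.degrees(np.arctan2(v[1],v[0])), v[2:])
E
```

```text
cap [[0.57194207 0.40074437 0.275     ]]
top 286 -75.71655 [0.5822287  0.29094294]
top 285 -75.33297 [0.6252345  0.29427892]
scene 194 -71.418045 [0.5833695  0.30784416]
scene 194 -75.56388 [0.6294235 0.2971946]
```

>>> apply_moves(
  commands=[
    [100, 0.29, -0.9, 0, -0.15],
    [100, 0.29, -0.9, 0, -0.15],
    [100, 0.29, -0.9, 0, -0.15],
    [100, 0.29, -0.9, 0, -0.15],
    [100, 0.29, -0.9, 0, -0.15],
    [100, 0.29, -0.9, 0, -0.15],
    [100, 0.29, -0.9, 0, -0.15],
    [100, 0.29, -0.9, 0, -0.15],
    [100, 0.29, -0.9, 0, -0.15],
    [100, 0.29, -0.9, 0, -0.15],
    [100, 0.29, -0.9, 0, -0.15],
    [100, 0.29, -0.9, 0, -0.15],
  ],
  newtons=30,
)

```text
clock: 1.6
position: [0.4649, -0.0794, 0.2268]
ee_rot: [1.931, 2.478, 0.001]
force: [-0.2, -0.2, 0.5]
width: 1.001
gripper_force: 0.0
```

>>> apply_moves(
  commands=[
    [100, 0.15, -0.4, 0, 0],
    [100, 0.14, -0.415, 0, 0],
    [100, 0, 0, -0.4, 0],
    [100, 0, 0, -0.4, 0],
    [100, 0, 0, -0.3, 0],
    [100, 0, 0, -0.19, 0],
    [100, 0, 0, 0, 0],
  ],
)

```text
clock: 2.48
position: [0.4816, -0.1266, 0.1488]
ee_rot: [-1.928, -2.479, 0.001]
force: [0.5, -0.1, -0.6]
width: 0.998
gripper_force: 0.0
```

```bash
python3 - <<'E'
from h import *
print(observe()['position'])
im,_=grab('scene'); im2,_=grab('top')
a=cv2.resize(im[130:230,160:270],None,fx=4,fy=4); b=cv2.resize(im2[170:270,235:325],None,fx=4,fy=4)
cv2.imwrite('pics/c.png',np.hstack([a,b])[:,:,::-1])
E
```

```text
[ 0.48161589 -0.12658165  0.14879991]
```

View pics/c.png

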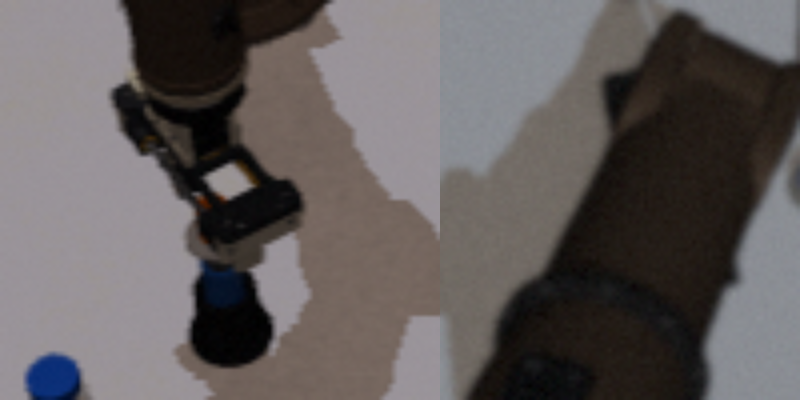

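The scene crop shows the fingers straddling the knob just above the collar, around (235,210), so I grip it and start the lift.

>>> apply_moves(
  commands=[
    [100, 0.01, -0.03, 0, 0],
    [0, 0, 0, 0, 0],
    [0, 0, 0, 0, 0],
    [0, 0, 0, 0, 0],
    [0, 0, 0, 0, 0],
    [0, 0, 0, 0, 0],
    [0, 0, 0, 0, 0],
    [0, 0, 0, 0, 0],
  ],
  newtons=40,
)

```text
clock: 3.58
position: [0.4826, -0.1285, 0.1493]
ee_rot: [-1.929, -2.48, 0.0]
force: [-0.7, 0.1, -0.6]
width: 0.32
gripper_force: 40.0
```

>>> apply_moves(
  commands=[
    [0, 0, 0, 0.1, 0],
    [0, 0, 0, 0.3, 0],
    [0, 0, 0, 0.4, 0],
    [0, 0, 0, 0.4, 0],
    [0, 0, 0, 0.4, 0],
    [0, 0, 0, 0.4, 0],
    [0, 0, 0, 0.3, 0],
    [0, 0, 0, 0, 0],
  ],
)

```text
clock: 4.58
position: [0.4831, -0.1287, 0.2882]
ee_rot: [1.928, 2.479, 0.002]
force: [0.3, 0.6, -6.1]
width: 0.313
gripper_force: 40.0
```

>>> apply_moves(
  commands=[
    [0, 0.2, 0.18, 0, 0],
    [0, 0.4, 0.37, 0, 0],
    [0, 0.4, 0.37, 0, 0],
    [0, 0.4, 0.37, -0.02, 0],
    [0, 0.4, 0.37, -0.02, 0],
    [0, 0.4, 0.37, 0, 0],
    [0, 0.4, 0.37, 0, 0],
    [0, 0.3, 0.27, 0, 0],
    [0, 0.18, 0.17, 0, 0],
    [0, 0, 0, 0, 0],
    [0, 0, 0, 0, 0],
  ],
)

```text
clock: 5.95
position: [0.6669, 0.0409, 0.2847]
ee_rot: [-1.93, -2.479, 0.002]
force: [-0.0, -0.6, -5.0]
width: 0.315
gripper_force: 40.0
```

```bash
python3 - <<'E'
from h import *
s=observe();print(s['position'],s['force'],s['ee_rot'],s['joints'].round(2) if hasattr(s['joints'],'round') else s['joints'])
im,d=grab('scene'); im2,_=grab('top')
a=cv2.resize(im[120:240,240:370],None,fx=4,fy=4,interpolation=cv2.INTER_CUBIC); b=cv2.resize(im2[135:255,185:255],None,fx=4,fy=4)
cv2.imwrite('pics/d.png',np.hstack([a,b])[:,:,::-1])
p,uv=cloud('scene',d); I=im[uv[:,1],uv[:,0]].astype(int)
# axis of the driver: blue body points
s=(abs(p[:,0]-.668)<.05)&(abs(p[:,1]-.042)<.05)&(p[:,2]>.13)&(p[:,2]<.285)
for z in np.arange(.145,.285,.01):
    q=p[s&(abs(p[:,2]-z)<.005)]
    if len(q): print(round(z,3),len(q),q[:,:2].mean(0).round(4),np.ptp(q[:,:2],axis=0).round(4))
E
```

```text
[0.66692695 0.04086811 0.28467873] [-0.02483795 -0.60285016 -4.97476066] [-1.92981808e+00 -2.47873684e+00  1.60189254e-03] [-0.48  0.5   0.54  1.4  -0.26  1.31  0.33]
0.145 7 [0.6737 0.0368] [0.011  0.0142]
0.155 13 [0.6747 0.0406] [0.007  0.0185]
0.165 13 [0.6731 0.037 ] [0.0104 0.0182]
0.175 8 [0.6769 0.0409] [0.006 0.019]
0.185 10 [0.6757 0.0386] [0.0197 0.0334]
0.195 18 [0.6794 0.0362] [0.0205 0.0272]
0.205 25 [0.6772 0.0351] [0.021  0.0333]
0.215 25 [0.678  0.0377] [0.0209 0.0319]
0.225 23 [0.6777 0.0376] [0.024  0.0303]
0.235 25 [0.6759 0.0369] [0.0251 0.0317]
0.245 43 [0.6749 0.0373] [0.0262 0.0311]
0.255 7 [0.6764 0.0397] [0.0074 0.0112]
0.275 36 [0.6781 0.0322] [0.0424 0.0376]
```

View pics/d.png

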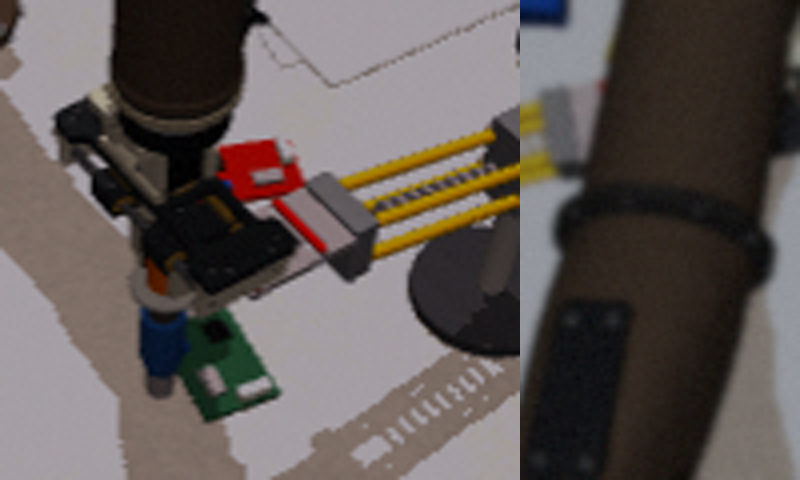

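The scene crop shows the driver hanging upright with its collar at about (165,290), in front of the fork mouth and level with the lips. The top view is blocked by the arm. I check the driver's axis against the TCP from its silhouette.

```bash
cat >> h.py <<'E'
def proj(n,P):
    c=imaging.camera_params(n); R=cv2.Rodrigues(np.array(c['rotation'],float))[0]
    q=(np.atleast_2d(P)-c['origin'])@R; q=q*[1,-1,-1]
    return cv2.projectPoints(q.reshape(-1,1,3),np.zeros(3),np.zeros(3),np.array(c['camera_matrix'],float),np.array(c['dist'],float))[0].reshape(-1,2)
E
python3 - <<'E'
from h import *
im,d=load('scene'); p=observe()['position']
h=cv2.cvtColor(im,cv2.COLOR_RGB2HSV)
m=(h[:,:,0]>100)&(h[:,:,0]<130)&(h[:,:,1]>120)
m[:, :270]=0; m[:,292:]=0; m[:195]=0; m[:][216:]=0
a=proj('scene',[[p[0],p[1],z] for z in(.17,.19,.21,.23,.25)]); print(a.round(1).tolist())
r,c=np.nonzero(m)
for y in range(195,216):
    k=c[r==y]
    if len(k)>5: x=np.interp(y,a[::-1,1],a[::-1,0]); print(y,k.min(),k.max(),(k.min()+k.max())/2,'pred',x.round(1))
print('m/px',np.linalg.norm(proj('scene',[[p[0]+.004,p[1]+.0092,.21]])-a[2])/.01)
E
```

```text
[[279.8, 212.2], [280.0, 208.4], [280.2, 204.5], [280.4, 200.5], [280.6, 196.5]]
200 275 286 280.5 pred 280.4
201 275 285 280.0 pred 280.4
202 275 285 280.0 pred 280.3
203 275 285 280.0 pred 280.3
204 275 285 280.0 pred 280.2
205 275 286 280.5 pred 280.2
206 275 287 281.0 pred 280.1
207 275 287 281.0 pred 280.1
208 275 285 280.0 pred 280.0
209 276 284 280.0 pred 280.0
210 276 284 280.0 pred 279.9
211 277 283 280.0 pred 279.9
212 277 283 280.0 pred 279.8
213 277 282 279.5 pred 279.8
m/px 327.08287420188657
```

>>> apply_moves(
  commands=[
    [0, 0.025, 0, 0, 0],
    [0, -0.038, 0.148, 0, 0],
    [0, -0.038, 0.148, 0, 0],
    [0, -0.038, 0.148, 0, 0],
    [0, -0.038, 0.148, 0, 0],
    [0, -0.038, 0.148, 0, 0],
    [0, 0, 0, 0, 0],
  ],
)

```text
clock: 6.92
position: [0.6574, 0.0877, 0.2849]
ee_rot: [-1.926, -2.481, -0.001]
force: [0.0, 0.2, -4.7]
width: 0.316
gripper_force: 40.0
```

>>> apply_moves(
  commands=[
    [0, -0.038, 0.148, 0, 0],
    [0, -0.038, 0.148, 0, 0],
    [0, -0.038, 0.148, 0, 0],
    [0, -0.038, 0.148, 0, 0],
    [0, -0.038, 0.148, 0, 0],
    [0, 0, 0, 0, 0],
    [0, 0, 0, 0, 0],
  ],
)

```text
clock: 7.8
position: [0.6463, 0.1303, 0.285]
ee_rot: [1.929, 2.479, -0.0]
force: [-0.7, -0.6, -4.7]
width: 0.318
gripper_force: 40.0
```

```bash
python3 - <<'E'
from h import *
s=observe();print(s['position'],s['force'])
im,d=grab('scene')
cv2.imwrite('pics/e.png',cv2.resize(im[120:220,260:380],None,fx=6,fy=6,interpolation=cv2.INTER_CUBIC)[:,:,::-1])
E
```

```text
[0.64626716 0.1302814  0.28498459] [-0.67488792 -0.6138666  -4.74028975]
```

View pics/e.png

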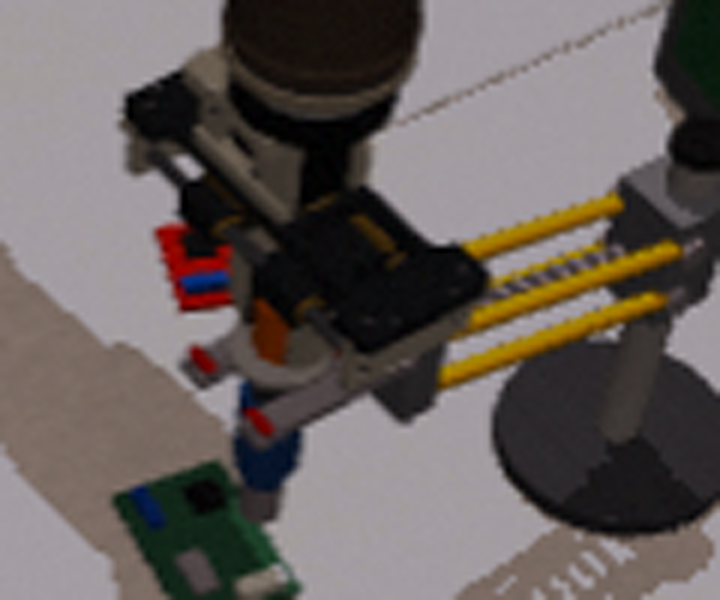

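The neck is in the slot, with the collar above the seat between the lips (lips at (200,360) and (258,420), collar at (290,365)). Next I lower it gently.

>>> apply_moves(
  commands=[
    [0, -0.01, -0.01, -0.02, 0],
    [0, 0, 0, -0.02, 0],
    [0, 0, 0, -0.02, 0],
    [0, 0, 0, -0.02, 0],
    [0, 0, 0, -0.02, 0],
    [0, 0, 0, -0.02, 0],
    [0, 0, 0, 0, 0],
  ],
)

```text
clock: 8.72
position: [0.6456, 0.1301, 0.2776]
ee_rot: [-1.928, -2.48, 0.0]
force: [0.7, -0.2, -4.6]
width: 0.318
gripper_force: 40.0
```

>>> apply_moves(
  commands=[
    [0, 0, 0, -0.02, 0],
    [0, 0, 0, -0.02, 0],
    [0, 0, 0, -0.02, 0],
    [0, 0, 0, -0.02, 0],
    [0, 0, 0, -0.02, 0],
    [0, 0, 0, 0, 0],
  ],
)

```text
clock: 9.48
position: [0.6456, 0.1302, 0.2717]
ee_rot: [-1.928, -2.48, 0.0]
force: [0.2, -0.1, -4.8]
width: 0.315
gripper_force: 40.0
```

>>> apply_moves(
  commands=[
    [0, 0, 0, -0.02, 0],
    [0, 0, 0, -0.02, 0],
    [0, 0, 0, -0.02, 0],
    [0, 0.003, -0.01, -0.02, 0],
    [0, 0, 0, 0, 0],
    [0, 0, 0, 0, 0],
  ],
)

```text
clock: 10.22
position: [0.6458, 0.1296, 0.2669]
ee_rot: [-1.928, -2.48, -0.0]
force: [-0.1, 0.2, -3.8]
width: 0.32
gripper_force: 40.0
```

```bash
python3 - <<'E'
from h import *
s=observe();print(s['position'],s['force'],s['ft_torque'])
im,d=grab('scene')
cv2.imwrite('pics/f.png',cv2.resize(im[150:210,275:355],None,fx=9,fy=9,interpolation=cv2.INTER_CUBIC)[:,:,::-1])
E
```

```text
[0.64578198 0.12960489 0.26693574] [-0.0566186   0.15689142 -3.81854421] [ 0.01572072 -0.01196085  0.09814297]
```

View pics/f.png

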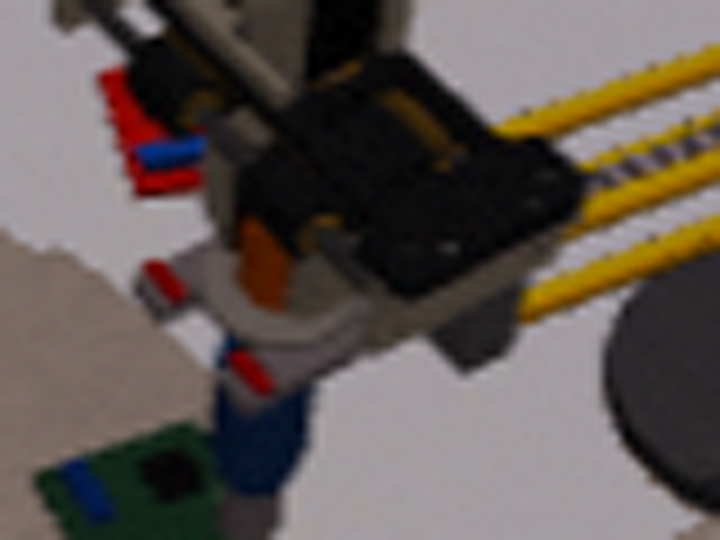

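The collar sits between the lips, with the front lips at (163,282) and (250,370), and the arm has begun to take load. I follow the arc down at about 14 mm/s.

>>> apply_moves(
  commands=[
    [0, 0.001, -0.005, -0.03, 0],
    [0, 0.001, -0.005, -0.03, 0],
    [0, 0.001, -0.005, -0.03, 0],
    [0, 0.001, -0.005, -0.03, 0],
    [0, 0.001, -0.005, -0.03, 0],
    [0, 0.001, -0.005, -0.03, 0],
    [0, 0.001, -0.004, -0.03, 0],
    [0, 0.001, -0.004, -0.03, 0],
    [0, 0.001, -0.004, -0.03, 0],
    [0, 0.001, -0.004, -0.03, 0],
    [0, 0.001, -0.004, -0.03, 0],
    [0, 0.001, -0.004, -0.03, 0],
  ],
)

```text
clock: 11.78
position: [0.6465, 0.1263, 0.2452]
ee_rot: [-1.928, -2.48, 0.0]
force: [-0.9, 0.6, -0.5]
width: 0.319
gripper_force: 40.0
```

```bash
cat > fork.py <<'E'
from h import *
f=[]
for i in range(3):
    im,d=grab('scene'); s=observe(); f.append(s['force'])
h=cv2.cvtColor(im,cv2.COLOR_RGB2HSV); H,S,V=[h[:,:,i].astype(int) for i in range(3)]
p,uv=cloud('scene',d,((H<6)|(H>172))&(S>110)&(V>60))
s=(abs(p[:,0]-.653)<.06)&(abs(p[:,1]-.1)<.03)&(p[:,2]>.12)
t=observe(); print(t['clock'],t['position'].round(4),np.mean(f,0).round(2),'torque',t['ft_torque'].round(3))
print('lips',s.sum(),np.median(p[s],0).round(4),'seat z',np.median(p[s],0)[2]-.0065,'collar z',t['position'][2]-.0113)
E
python3 fork.py
```

```text
11.925 [0.6464 0.1263 0.2452] [-0.03  0.51 -1.64] torque [0.063 0.027 0.01 ]
lips 31 [0.6402 0.0959 0.2404] seat z 0.23386139100398146 collar z 0.23392923588342393
```

>>> apply_moves(
  commands=[
    [0, 0, -0.002, -0.03, 0],
    [0, 0, -0.002, -0.03, 0],
    [0, 0, -0.002, -0.03, 0],
    [0, 0, -0.002, -0.03, 0],
    [0, 0, -0.002, -0.03, 0],
    [0, 0, 0, -0.03, 0],
    [0, 0, 0, -0.03, 0],
    [0, 0, 0, -0.02, 0],
    [0, 0, 0, -0.02, 0],
    [0, 0, 0, 0, 0],
    [0, 0, 0, 0, 0],
  ],
)

```text
clock: 13.3
position: [0.6465, 0.1256, 0.2304]
ee_rot: [1.929, 2.48, -0.0]
force: [0.2, -0.6, -0.6]
width: 0.319
gripper_force: 40.0
```

```bash
sed -i 's/range(3)/range(8)/;s/range(8)\]$/range(3)]/' fork.py; sed -i 's/for i in range(8)\]/for i in range(3)]/' fork.py; python3 fork.py
```

```text
13.7 [0.6465 0.1256 0.2304] [ 0.01 -0.61 -0.87] torque [-0.234 -0.123 -0.009]
lips 32 [0.6407 0.0939 0.2256] seat z 0.21912198554684448 collar z 0.21906270466174652
```

>>> apply_moves(
  commands=[
    [0, 0.003, -0.01, -0.02, 0],
    [0, 0, 0, -0.02, 0],
    [0, 0, 0, -0.02, 0],
    [0, 0, 0, -0.02, 0],
    [0, 0, 0.001, -0.02, 0],
    [0, 0, 0.001, -0.02, 0],
    [0, 0, 0.001, -0.02, 0],
    [0, 0, 0, -0.02, 0],
    [0, 0, 0, 0, 0],
    [0, 0, 0, 0, 0],
    [0, 0, 0, 0, 0],
  ],
)

```text
clock: 15.08
position: [0.6467, 0.1252, 0.2208]
ee_rot: [1.928, 2.48, 0.0]
force: [-0.1, 0.9, -1.2]
width: 0.318
gripper_force: 40.0
```

```bash
sed -i 's/for i in range(8):/for i in range(20):/' fork.py; sed -i "s/t=observe(); print(/t=observe(); print(np.std(f,0).round(2),/" fork.py; python3 fork.py
```

```text
[0.59 0.42 0.53] 16.075 [0.6467 0.1252 0.2208] [-0.37  0.62 -0.42] torque [0.123 0.055 0.058]
lips 30 [0.6404 0.0951 0.2159] seat z 0.20940407365186675 collar z 0.20946083551489622
```

>>> apply_moves(
  commands=[
    [0, -0.001, 0.002, -0.02, 0],
    [0, -0.001, 0.002, -0.02, 0],
    [0, -0.001, 0.002, -0.02, 0],
    [0, 0, 0.002, -0.02, 0],
    [0, 0, 0.002, -0.02, 0],
    [0, 0, 0, 0, 0],
    [0, 0, 0, 0, 0],
  ],
)

```text
clock: 16.95
position: [0.6466, 0.1257, 0.2148]
ee_rot: [1.928, 2.48, -0.0]
force: [-0.8, -0.2, 0.4]
width: 0.319
gripper_force: 40.0
```

```bash
sed -i 's/for i in range(20):/for i in range(40):/' fork.py; python3 fork.py
```

```text
[0.54 0.47 0.44] 18.95 [0.6465 0.1259 0.2147] [ 0.4  -0.82 -0.19] torque [-0.155 -0.19  -0.001]
lips 29 [0.6469 0.0993 0.2107] seat z 0.204193631225479 collar z 0.20343741634817045
```

>>> apply_moves(
  commands=[
    [0, 0, -0.001, -0.02, 0],
    [0, 0, 0, -0.02, 0],
    [0, 0, 0, -0.005, 0],
    [0, 0, 0, 0, 0],
    [0, 0, 0, 0, 0],
  ],
)

```text
clock: 19.58
position: [0.6465, 0.126, 0.2121]
ee_rot: [-1.928, -2.48, -0.0]
force: [0.7, 0.4, -0.1]
width: 0.318
gripper_force: 40.0
```

```bash
python3 fork.py
```

```text
[0.49 0.47 0.43] 21.575 [0.6465 0.1258 0.212 ] [-0.2   0.92  0.18] torque [ 0.098  0.021 -0.02 ]
lips 25 [0.6385 0.0946 0.2066] seat z 0.2000957399490388 collar z 0.2007359184387353
```

>>> apply_moves(
  commands=[
    [0, 0, 0, 0.01, 0],
    [0, 0, 0, 0.01, 0],
    [0, 0, 0, 0, 0],
    [0, 0, 0, 0, 0],
    [0, 0, 0, 0, 0],
    [0, 0, 0, 0, 0],
    [0, 0, 0, 0, 0],
    [0, 0, 0, 0, 0],
  ],
  newtons=3,
)

```text
clock: 22.58
position: [0.6465, 0.1257, 0.2132]
ee_rot: [1.929, 2.48, -0.0]
force: [-0.3, -0.4, 0.1]
width: 0.329
gripper_force: 3.0
```

```bash
python3 fork.py
```

```text
[0.49 0.5  0.54] 24.575 [0.6465 0.1258 0.2133] [-0.15 -0.87 -0.18] torque [-0.263 -0.05  -0.012]
lips 26 [0.6389 0.0946 0.2083] seat z 0.20182871817978754 collar z 0.20195309401960368
```

>>> apply_moves(
  commands=[
    [0, 0, 0, -0.005, 0],
    [0, 0, 0, -0.005, 0],
    [0, 0, 0, 0, 0],
    [0, 0, 0, 0, 0],
    [0, 0, 0, 0, 0],
    [0, 0, 0, 0, 0],
  ],
)

```text
clock: 25.32
position: [0.6465, 0.1258, 0.2127]
ee_rot: [-1.928, -2.48, -0.0]
force: [0.0, -1.3, -0.7]
width: 0.326
gripper_force: 3.0
```

```bash
sed -i 's/range(40)/range(20)/' fork.py; python3 fork.py
```

```text
[0.38 0.53 0.58] 26.325 [0.6465 0.1258 0.2127] [ 0.22 -0.32 -0.12] torque [-0.109  0.038  0.021]
lips 26 [0.6394 0.0943 0.2095] seat z 0.20297134532976402 collar z 0.2013687946477956
```

Vertical force is about 0.1 N and the arm has settled, so I release.

>>> apply_moves(
  commands=[
    [36, 0, 0, 0, 0],
    [36, 0, 0, 0, 0],
    [40, 0, 0, 0, 0],
    [50, 0, 0, 0, 0],
    [60, 0, 0, 0, 0],
    [70, 0, 0, 0, 0],
    [70, 0, 0, 0, 0],
    [70, 0, 0, 0, 0],
    [70, 0, 0, 0, 0],
  ],
)

```text
clock: 27.45
position: [0.6465, 0.1258, 0.2126]
ee_rot: [1.928, 2.48, 0.0]
force: [0.3, 0.0, -0.1]
width: 0.701
gripper_force: 0.0
```

```bash
sed -i 's/range(20)/range(3)/' fork.py; python3 fork.py
```

```text
[0.12 0.25 0.58] 27.6 [0.6465 0.1258 0.2126] [-0.13  0.08 -0.12] torque [-0.036 -0.    -0.007]
lips 24 [0.6553 0.0974 0.2086] seat z 0.2021307765048384 collar z 0.20133178858106127
```

>>> apply_moves(
  commands=[
    [70, 0, 0, 0.1, 0],
    [70, 0, 0, 0.2, 0],
    [70, 0, 0, 0.3, 0],
    [70, 0, 0, 0.4, 0],
    [70, 0, 0, 0.4, 0],
    [70, 0, 0, 0.4, 0],
    [70, -0.4, -0.4, 0.3, 0],
    [70, -0.6, -0.5, 0, 0],
    [70, -0.6, -0.5, 0, 0],
    [70, -0.6, -0.5, 0, 0],
    [70, -0.4, -0.3, 0, 0],
    [70, 0, 0, 0, 0],
  ],
)

```text
clock: 29.1
position: [0.4895, -0.0081, 0.3405]
ee_rot: [1.932, 2.477, 0.004]
force: [-0.7, 0.4, 0.5]
width: 0.701
gripper_force: 0.0
```

```bash
python3 fork.py; python3 - <<'E'
from h import *
im,d=load('scene')
cv2.imwrite('pics/g.png',cv2.resize(im[100:270,210:400],None,fx=3.5,fy=3.5,interpolation=cv2.INTER_CUBIC)[:,:,::-1])
E
```

```text
[0.2  0.35 0.37] 29.25 [ 0.4913 -0.0055  0.3394] [-0.22  0.33  0.46] torque [-0.043  0.019  0.018]
lips 26 [0.6556 0.0994 0.2079] seat z 0.20140493062350678 collar z 0.3281040895680244
```

View pics/g.png

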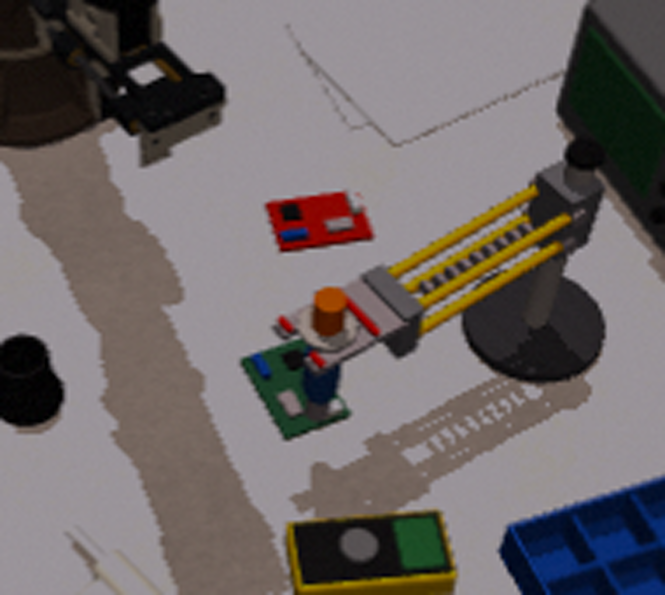

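The driver hangs by its collar between the lips, with the knob at (330,312) in the crop, and the arm is still. The stand at (28,380) is empty and the gripper is clear.

```bash
python3 -c "
from cell import arm; print(arm.sign_off())"
```

```text
the job is handed in; nothing more can be done
None
```

The screwdriver now hangs by its collar in the balancer's fork. It was let go only once the arm carried its weight and had settled (about 1 mm of movement at release), and the job was handed in at about 29 s.

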